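# Bring the trolley wheel's valve to the top

## Robot

A 6-joint arm with a two-finger parallel gripper is mounted at the origin on the work surface. World frame = base frame: x ahead of the robot, y to its left, z up, the work surface at z = 0. Lengths are in m, angles in rad, forces in N, time in s.
With the tool pointing down it reaches from about 0.35 to 0.85 m from the base axis. Payload 8.1 kg.
Tool frame: the origin (TCP) lies at the very end of the fingers, on their centre line; the grasp point (between the pads) lies grip_depth behind it (grip_depth is the distance from the TCP to the grasp point, in m); x points along the fingers, z is the direction in which the jaws open and shut, and the axes are right-handed (so a half turn about x gives the same grasp; the last joint's range is limited). The gripper opens to 85 mm and grips with 20 to 120 N. Pads are 22 mm wide; open, the fingers measure 114 mm over their backs; the gripper's body (76 mm by 85 mm) begins 54 mm behind the grasp point. The pads swing forward as they close: fully open they stand 13 mm farther back than shut.
Start: joints at [1.21, 0.13, 1.488, -0, 1.523, -0.085], TCP at [0.163, 0.577, 0.231] pointing down, gripper open.
Joint ranges: [-2.96, 2.96], [-0.89, 2.26], [0.02, 2.5], [-1.34, 4.48], [0, 2.73], [-2.66, 2.66]. Speed limits (rad/s): [2.39, 2.39, 2.79, 3.14, 3.14, 3.14].

## Interface

Orientations are given as a unit quaternion [x, y, z, w].
In Python, from cell import move_to, move_linear, move_j, release, clamp, hold, inverse_kinematics, get_state, camera, camera_info, PlanningError, job_done, grip_depth gives the robot as it stands. Calls block until the motion is done:
- move_to(position, orientation): joint-space move of the TCP to a pose.
- move_linear(position, ori=None, vel=0.15, until_force=None): straight line of the TCP; ori=None keeps the orientation; vel is the mean speed in m/s. With until_force (N) it stops when the force on the tool has changed by that much, and returns True; else False.
- move_j(angles): joint-space move.
- release() and clamp(strength=None): open the fingers fully, or close them until they stop; strength is the grip in N (None keeps the last).
- hold(seconds).
- inverse_kinematics(position, orientation): joint angles nearest the present ones, or None.
- get_state(): the state.
- camera(name): name is "side" or "top"; returns the picture (400x640x3 uint8, red, green, blue); there is no depth.
- camera_info(name): a dict with "camera_matrix" (3x3 intrinsics, pixels), "R" (3x3) and "t" (3): a world point X has camera coordinates R X + t. Camera axes: x right, y down, z forward; pixel columns grow to the right and rows downward; lengths in m; the calibration is good to about 2 mm. A picture is of the moment at which its call begins. camera_info takes no time and is no camera call.
A pose or a line that the arm cannot do raises PlanningError and nothing moves.
- job_done(): hands the job in, once; it reports no verdict.
The state is a dict: "t": time; "joint_positions": joint angles; "qvel": joint speeds; "effort": joint torques, N m; "tool_pos": TCP position; "orientation": TCP orientation; "contact_force": force on the tool from outside, world axes, zero at the start; "wrist_torque": the same for the moment, N m; "finger_gap": finger opening in m.
Only numpy, scipy, OpenCV 4.12 (cv2) and the standard library are available. Lean on these libraries where they do the work, as an engineer would, in place of code of your own. Each camera call takes 0.05 s, during which the arm holds its last target. There are 200 camera calls.

## Task

The stock trolley's wheel hangs on a sloping bench stand with its valve somewhere near the bottom. Turn it with your fingertips, pushing one spoke after another, until the valve is straight up from the hub, at twelve o'clock on the wheel, ready for the inflator, and leave it standing there. Push only on the spokes: keep off the tyre and the valve stem, and leave the loose things on the bench where they are.

Things in the scene. Friction and masses are not known exactly. Their poses are not given: they have to be found in the camera images.
- cradle: The stand's fixed, sloping axle carrier. Origin at the wheel hub's centre, 155 mm above the table. The wheel leans back 55 degrees from upright: z points up the slope in the wheel's plane (twelve o'clock; up and away from the robot), y to the left as seen from the robot, x along the axle into the wheel, down and away (-x is the open front, facing up towards the robot).
- bar (a point): Middle of the fixed grey bar that crosses in front of the hub from nine to three o'clock and parts the wheel into an upper and a lower window: 378 mm along the cradle's y, 30 mm wide along z, at x = -34 to -24 mm; 22 mm posts at y = +-178 mm carry it. A 28 mm axle end stands out to x = -40 mm at its middle.
- stand: The stand, fixed to the table. Origin under its plywood base board (360 x 440 x 18 mm, level), right below the hub; x away from the robot. The board is the first thing behind the wheel: at least 30 mm of air lies beyond the spokes in the upper window.
- wheel (a joint): Turn of the wheel (rad): 0 with the valve at twelve o'clock, growing clockwise as seen from the robot (valve going from the cradle's +z to its -y). Starts between 2.55 and 3.73. Turns either way without a stop and counts on past 2 pi (again twelve o'clock). Drag on the hub (0.22 N m, some 3.5 N at mid-spoke) holds it where it is left.
- spokes: Five dark steel spokes, turning with the wheel: straight bars 16 mm wide, 12 mm thick (x = -18 to -6 mm), at 36, 108, 180, 252 and 324 degrees from the valve, with open gaps between hub (radius 26 mm, x = +-18 mm) and steel rim (inner radius 104 mm, x = +-15 mm). Origin at the hub's centre, x as the cradle's, z from the hub to the valve.
- tyre: The black rubber tyre round the rim: outer radius 150 mm, 38 mm thick, x = -19 to 19 mm. Origin at the hub's centre, axes as the spokes'. Not to be pushed on.
- valve: The valve stem: a 28 mm long stem, black 16 mm wide root and 10 mm wide brass end, fixed on the inside of the rim at x = 0 and pointing at the hub. Origin at its root, 104 mm from the hub's centre; its inner end is 76 mm from it. Not to be pushed on.
- cap_jar: Small clear jar with a steel lid, 48 mm across, 60 mm high, on the base board's front left. Origin at its underside. Leave alone.
- spanner: Spanner 160 mm long lying across the front of the base board. Leave alone.
- axle_nut: Loose round steel nut, 26 mm across, 14 mm high, on the front of the base board. Leave alone.
- thread_cone: Black thread cone, 68 mm across its foot, 135 mm high, on the table to the left. Leave alone.
- grey_cone: Grey thread cone, 68 mm across its foot, 135 mm high, on the table to the right. Leave alone.
- mug: White mug, 80 mm across, 90 mm high, on the table to the left. Leave alone.
- tape_roll: Roll of paper tape lying flat, 100 mm across, 24 mm high, on the table to the right. Leave alone.
- screwdriver: Screwdriver 200 mm long lying across the back of the base board, behind the wheel. Leave alone.

How it is judged:
By the outcome, as a careful person would: the job done as asked, in the order asked, and still so for the second after the job is handed in, with the robot touching nothing.
It also fails if it takes over 51 s, if anything falls off the work surface, if the arm or the gripper's body presses on something with over 40 N, if the wrist force passes 120 N, or if a joint passes its speed limit or range.

## Working session

There is one attempt and no reset: what is moved stays moved. The work goes in short steps, each a Python script; the robot and the scene stay as the last script left them, time stands still between calls to the robot, and variables do not carry over. Pictures are saved under pics/ and viewed, about 8 in all and at most 12, crops included, and the job is handed in when it is done.

```bash
ls; mkdir -p pics; python3 - <<'E'
from cell import *
import cv2,numpy as np
for n in("side","top"):
    cv2.imwrite(f"pics/{n}0.png",camera(n)[:,:,::-1])
    i=camera_info(n);print(n,i["camera_matrix"],i["R"],i["t"],-i["R"].T@i["t"])
print(get_state(),grip_depth)
E
```

```text
pics
side [[483.04229548   0.         323.89411818]
 [  0.         483.04229548 192.72268592]
 [  0.           0.           1.        ]] [[ 8.58633926e-01 -5.12588822e-01 -6.93243984e-04]
 [-2.48537995e-01 -4.15140660e-01 -8.75149757e-01]
 [ 4.48304189e-01  7.51605570e-01 -4.83851652e-01]] [-0.47852333  0.27742385  1.31209434] [-0.10839066 -1.1162932   0.8773147 ]
top [[484.55878293   0.         316.3215493 ]
 [  0.         484.55878293 210.78410475]
 [  0.           0.           1.        ]] [[ 0.00873991 -0.99989861 -0.01124176]
 [-0.99790867 -0.00800136 -0.0641425 ]
 [ 0.06404604  0.01177885 -0.99787743]] [0.01229338 0.55337201 1.42328131] [ 4.60951746e-01 -4.47506437e-05  1.45589316e+00]
{'t': 0.1, 'joint_positions': array([ 1.20963308e+00,  1.31099267e-01,  1.48916474e+00, -1.58599655e-06,
        1.52302796e+00, -8.54074697e-02]), 'qvel': array([-1.70695241e-04, -8.92430959e-05, -2.65685396e-03,  5.70284930e-05,
        3.12661192e-04,  9.00737228e-04]), 'effort': array([ 7.06538231e-04, -5.70946705e+01, -5.01945662e+01, -2.33984374e-04,
        8.04579060e-03, -3.97102929e-05]), 'tool_pos': array([0.16316978, 0.57686493, 0.23034431]), 'orientation': array([-0.42685477,  0.56448351,  0.4262134 ,  0.5634674 ]), 'contact_force': array([-0.27564919, -0.22220069, -0.02962302]), 'wrist_torque': array([-0.05207964, -0.01688654,  0.02187207]), 'finger_gap': 0.0853008589378151} 0.0187
```

View pics/top0.png

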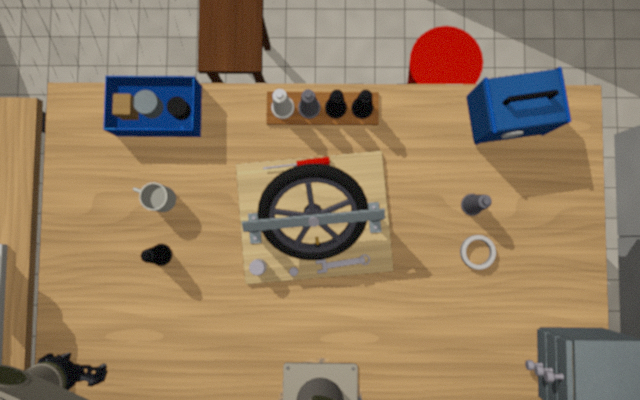

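View pics/side0.png

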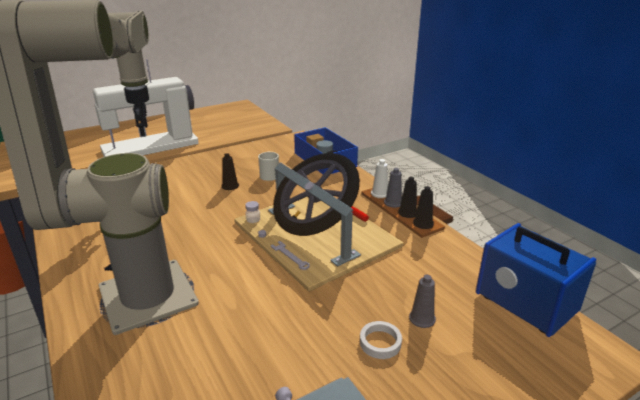

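Top: wheel about (314,213), valve just right of six o'clock at about (317,240), bar from (244,226) to (384,213). Next I measure hub, yaw and valve angle.

```bash
cat > h.py <<'E'
import numpy as np,cv2
from cell import *
from scipy.spatial.transform import Rotation as Rn
def ray(n,uv):
    i=camera_info(n);d=i["R"].T@np.linalg.inv(i["camera_matrix"])@np.array([uv[0],uv[1],1.]);return -i["R"].T@i["t"],d
def onplane(n,uv,p,nrm):
    c,d=ray(n,uv);return c+d*(np.dot(nrm,p-c)/np.dot(nrm,d))
def proj(n,X):
    i=camera_info(n);q=i["camera_matrix"]@(i["R"]@np.asarray(X)+i["t"]);return q[:2]/q[2]
def cradle(yaw):
    s,c=np.sin(np.radians(55)),np.cos(np.radians(55))
    return Rn.from_euler('z',yaw).as_matrix()@np.array([[c,0,s],[0,1,0],[-s,0,c]])
E
python3 - <<'E'
from h import *
im=cv2.imread("pics/top0.png");hsv=cv2.cvtColor(im,cv2.COLOR_BGR2HSV)
# tyre: dark pixels
m=(hsv[:,:,2]<45).astype(np.uint8);roi=np.zeros_like(m);roi[150:275,235:400]=1;m*=roi
n,l,st,ce=cv2.connectedComponentsWithStats(m);k=1+np.argsort(-st[1:,4])[:3];print(st[k])
pts=np.argwhere(np.isin(l,k[:2]))[:,::-1].astype(np.int32)
print("tyre",cv2.fitEllipse(cv2.convexHull(pts)))
# bar: grey-blue
b=((hsv[:,:,0]>85)&(hsv[:,:,0]<130)&(hsv[:,:,1]>20)&(hsv[:,:,2]>75)).astype(np.uint8)*roi
n,l,st,ce=cv2.connectedComponentsWithStats(b);j=1+np.argmax(st[1:,4]);print("bar",st[j],ce[j],cv2.minAreaRect(np.argwhere(l==j)[:,::-1].astype(np.int32)))
E0=cv2.fitEllipse(cv2.convexHull(pts))
H=onplane("top",E0[0],np.array([0,0,.155]),np.array([0,0,1.]));print("hub",H)
for uv in [(244,226),(384,214)]: print(onplane("top",uv,np.array([0,0,.179]),np.array([0,0,1.])))
c=np.hstack([im[145:290,230:400]]);cv2.imwrite("pics/c1.png",cv2.resize(c,None,fx=4,fy=4,interpolation=cv2.INTER_CUBIC))
E
```

```text
[[ 258  165  109   53 1701]
 [ 264  222  101   37  829]
 [ 314  244    7    4   13]]
tyre ((312.47283935546875, 211.6636505126953), (93.89358520507812, 107.8886947631836), 85.47787475585938)
bar [251 217  47  25 170] [268.72941176 225.92941176] ((271.14263916015625, 222.77688598632812), (22.479080200195312, 46.63776397705078), 66.97450256347656)
hub [0.54199194 0.02564478 0.155     ]
[0.50112525 0.20560211 0.179     ]
[ 0.5358432  -0.16341884  0.179     ]
```

View pics/c1.png

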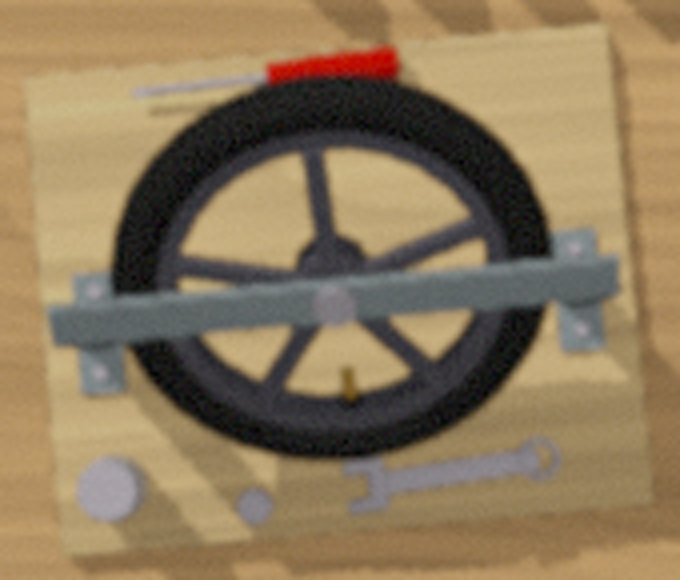

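The crop shows the bar ends at (50,327) and (618,275), axle end (335,305), five spokes, and the valve at crop (348,385), near six o'clock.

```bash
python3 - <<'E'
from h import *
z=np.array([0,0,1.])
f=lambda u,v:(230+u/4-.375,145+v/4-.375)
a=onplane("top",f(50,327),np.array([0,0,.179+.004]),z);b=onplane("top",f(618,276),np.array([0,0,.183]),z)
d=a-b;yaw=np.arctan2(-d[0],d[1]);print("bar len",np.linalg.norm(d),"yaw",yaw)
R=cradle(yaw)
ax=onplane("top",f(335,305),np.array([0,0,.155+.040*.819]),z);H=ax+.040*R[:,0];print("hub axle",H)
mid=(a+b)/2;H2=mid+.034*R[:,0];print("hub bar",H2)
He=onplane("top",(312.47,211.66),np.array([0,0,.155]),z);print("tyre",He)
for nm,uv,x in [("sp",(315,155),-.018),("sp",(478,229),-.018),("sp",(180,265),-.018),("sp",(272,385),-.018),("sp",(426,370),-.018),("valve",(347,397),-.005),("valvein",(350,371),-.005)]:
    q=R.T@(onplane("top",f(*uv),H+x*R[:,0],R[:,0])-H);print(nm,np.hypot(q[1],q[2]),np.degrees(np.arctan2(-q[1],q[2]))%360)
print(proj("side",H-.04*R[:,0]),proj("side",H-.034*R[:,0]+.189*R[:,1]),proj("side",H-.034*R[:,0]-.189*R[:,1]))
# wheel plane outline in side
im=cv2.imread("pics/side0.png")
for t in np.linspace(0,2*np.pi,90):
    c=proj("side",H+R@[0,-.15*np.sin(t),.15*np.cos(t)]);cv2.circle(im,tuple(int(round(v)) for v in c),1,(0,255,0),-1)
for s in(-1,1,0):
    c=proj("side",H+R@[-.034,.189*s,0]);cv2.circle(im,tuple(int(round(v)) for v in c),2,(0,0,255),-1)
cv2.imwrite("pics/s1.png",cv2.resize(im[130:290,220:420],None,fx=3,fy=3))
E
```

```text
bar len 0.3749110834615453 yaw 0.09785101529586591
hub axle [0.53862993 0.02465232 0.15499392]
hub bar [0.53769301 0.02522886 0.15514883]
tyre [0.54200172 0.02565251 0.155     ]
sp 0.10029682231967861 357.8891969803693
sp 0.10375042100719348 70.38696900553163
sp 0.10302252569708871 285.6753564567919
sp 0.08856320408334656 213.298923888625
sp 0.09279296026619123 141.90360903418352
valve 0.09876672520754916 179.12881903547859
valvein 0.0773251331331283 176.06733704971953
[308.35713975 184.70345541] [276.76248209 164.28600637] [348.32067895 211.61152034]
```

View pics/s1.png

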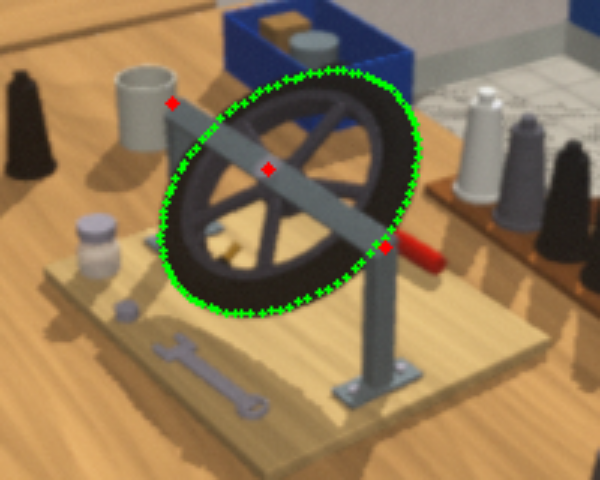

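```bash
cat >> h.py <<'E'
YAW=.098;H=np.array([.5385,.025,.155]);R=cradle(YAW)
def P(x,phi,r):
    a=np.radians(phi);return H+R@[x,-r*np.sin(a),r*np.cos(a)]
def Q(s=1):
    x=R[:,0];z=s*R[:,2];return Rn.from_matrix(np.c_[x,np.cross(z,x),z]).as_quat()
def push(p0,p1,r=.052,xt=-.002,step=20,s=1,vel=.1):
    """insert at p0 deg, sweep to p1 along the arc, withdraw"""
    move_linear(P(-.075,p0,r),Q(s))
    if move_linear(P(xt,p0,r),vel=.1,until_force=12):
        print("hit on insertion",R.T@(get_state()["tool_pos"]-H));move_linear(P(-.075,p0,r));return
    n=max(1,int(np.ceil(abs(p1-p0)/step)))
    for p in np.linspace(p0,p1,n+1)[1:]:
        if move_linear(P(xt,p,r),vel=vel,until_force=30): print("force at",p,get_state()["contact_force"]);break
        print(round(p,1),np.round(R.T@get_state()["contact_force"],1))
    move_linear(P(xt,p-np.sign(p1-p0)*4,r));move_linear(P(-.075,p-np.sign(p1-p0)*4,r));print("t",get_state()["t"])
E
python3 - <<'E'
from h import *
for s in(1,-1):
    for a in [(-.12,-35,.052),(0,-35,.052),(0,45,.052),(-.12,45,.052)]:
        q=inverse_kinematics(P(*a),Q(s));print(s,a,None if q is None else np.round(q,2))
E
```

```text
1 (-0.12, -35, 0.052) [-0.07 -0.81  2.26  0.11  1.08 -0.19]
1 (0, -35, 0.052) [-0.04 -0.48  2.25  0.11  0.77 -0.19]
1 (0, 45, 0.052) [-0.22 -0.47  2.25  0.25  0.8  -0.44]
1 (-0.12, 45, 0.052) [-0.29 -0.8   2.26  0.25  1.11 -0.44]
-1 (-0.12, -35, 0.052) None
-1 (0, -35, 0.052) None
-1 (0, 45, 0.052) None
-1 (-0.12, 45, 0.052) None
```

```bash
python3 - <<'E'
from h import *
clamp(20)
s=get_state();move_linear(s["tool_pos"]+[.08,-.1,.15],vel=.25)
move_to(P(-.10,-35,.052),Q());print(get_state()["t"],get_state()["finger_gap"])
cv2.imwrite("pics/t2.png",camera("top")[:,:,::-1])
push(-35,46)
print(get_state()["tool_pos"])
im=camera("top")[:,:,::-1];im2=camera("side")[:,:,::-1]
cv2.imwrite("pics/t3.png",np.hstack([cv2.resize(im[145:290,230:400],(510,435)),cv2.resize(im2[130:275,270:370],(290,435))]))
E
```

```text
3.6667 9.6545514855696e-05
-18.8 [ 0.8 -1.  -0.3]
-2.6 [ 0.5 -1.2 -0.3]
13.6 [-0.8  0.1  0.3]
29.8 [-0.5 -0.1  0.6]
46.0 [-0.   0.3 -0.1]
t 7.3
[ 0.53068331 -0.01079346  0.23827258]
```

View pics/t3.png

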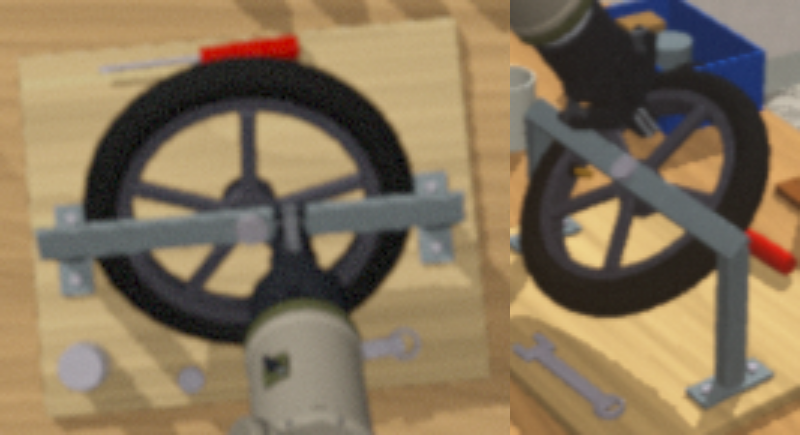

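The top spoke is now at crop (248,115), and the side view shows the valve on the left. The push worked, about 72°. Repeating it, then measuring.

```bash
cat >> h.py <<'E'
def ang(u,v,k,x=-.018):  # crop px -> wheel-frame radius, clock angle
    q=R.T@(onplane("top",(230+(u+.5)/k-.5,145+(v+.5)/k-.5),H+x*R[:,0],R[:,0])-H);return np.hypot(q[1],q[2]),np.degrees(np.arctan2(-q[1],q[2]))
E
python3 - <<'E'
from h import *
print(ang(248,115,3),ang(360,183,3),ang(140,190,3))
push(-35,44)
im=camera("top")[:,:,::-1]
cv2.imwrite("pics/t4.png",cv2.resize(im[145:290,230:400],None,fx=4,fy=4,interpolation=cv2.INTER_CUBIC))
E
```

```text
(np.float64(0.10061668577107791), np.float64(3.885642349084872)) (np.float64(0.10168733249334931), np.float64(76.79715207068627)) (np.float64(0.10008419601396971), np.float64(-68.77474431641595))
-15.2 [ 0.1  0.1 -0.2]
4.5 [ 0.2 -0.7  0.3]
24.2 [-0.3  0.4 -0.1]
44.0 [-0.   0.1 -0.3]
t 11.05
```

View pics/t4.png

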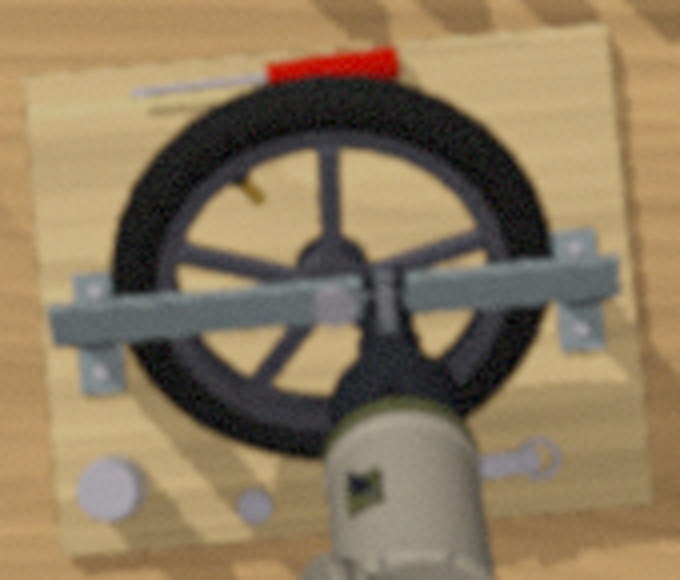

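Valve at crop (245,187), about -33°. Top spoke at (328,150), bench items unmoved. For the last push the tip stays shallow (x = -7 mm), so it cannot reach the valve stem.

```bash
python3 - <<'E'
from h import *
print(ang(328,152,4),ang(478,240,4),ang(180,254,4),ang(237,181,4,-.005),ang(260,200,4,-.005))
push(-25,2,r=.05,xt=-.007,step=14,vel=.06)
move_linear(P(-.10,-10,.03));
im=camera("top")[:,:,::-1]
cv2.imwrite("pics/t5.png",cv2.resize(im[145:290,230:400],None,fx=4,fy=4,interpolation=cv2.INTER_CUBIC))
E
```

```text
(np.float64(0.10177364469124295), np.float64(2.878671691882553)) (np.float64(0.10126111312968464), np.float64(74.79576386621778)) (np.float64(0.1043088123704493), np.float64(-69.62193404708032)) (np.float64(0.09709991960512326), np.float64(-34.95555842630549)) (np.float64(0.07668099135819013), np.float64(-33.431915940138616))
-11.5 [-0.2 -0.4 -0.3]
2.0 [0.1 1.  0.5]
t 14.0
```

View pics/t5.png

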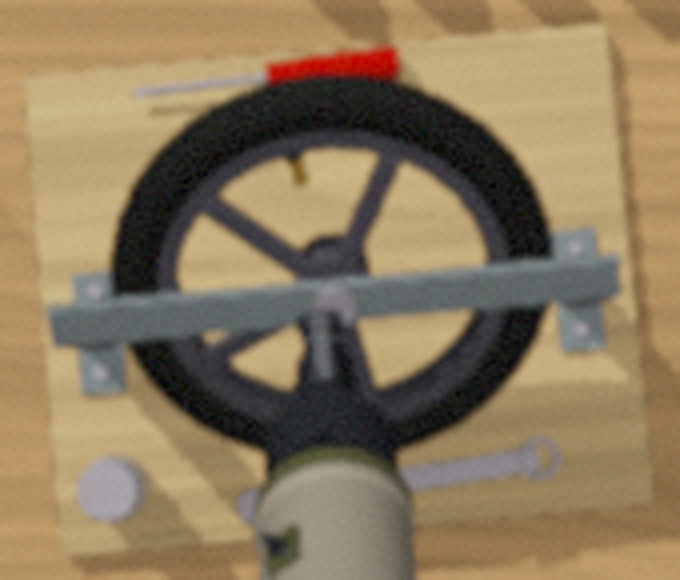

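Valve at crop (299,170), spokes at (390,160) and (208,204), so a few degrees remain. I'll measure by sampling an unwrapped ring.

```bash
cat >> h.py <<'E'
def meas(r0=.06,r1=.095,lo=-62,hi=62):
    im=np.mean([camera("top") for _ in range(3)],0).astype(np.float32)
    A=np.arange(lo,hi,.25)
    G=np.array([[proj("top",P(-.016,a,r)) for a in A] for r in np.linspace(r0,r1,12)],np.float32)
    s=cv2.remap(im,G[:,:,0],G[:,:,1],cv2.INTER_LINEAR).max(2)   # bright board vs dark spoke
    w=np.clip(150-s.mean(0),0,None);out=[]
    n,l=cv2.connectedComponents((w>20).astype(np.uint8)[None]);l=l[0]
    for k in range(1,n):
        m=l==k;out.append((round(float((w[m]*A[m]).sum()/w[m].sum()),2),int(m.sum())))
    return out
E
python3 - <<'E'
from h import *
print(ang(390,160,4),ang(208,204,4),ang(295,158,4,-.005),ang(301,182,4,-.005))
print(meas(),meas(.045,.072))
E
```

```text
(np.float64(0.10189586578624063), np.float64(25.651948316301315)) (np.float64(0.1039440066650985), np.float64(-46.3460928905323)) (np.float64(0.0940434887238697), np.float64(-10.172741412756944)) (np.float64(0.07596354277895309), np.float64(-10.908939962353315))Traceback (most recent call last):
  File "<stdin>", line 3, in <module>
  File "h.py", line 33, in meas
    G=np.array([[proj("top",P(-.016,a,r)) for a in A] for r in np.linspace(r0,r1,12)],np.float32)
                 ~~~~^^^^^^^^^^^^^^^^^^^^
  File "h.py", line 9, in proj
    i=camera_info(n);q=i["camera_matrix"]@(i["R"]@np.asarray(X)+i["t"]);return q[:2]/q[2]
ValueError: time passes only in moves, steps and waits
```

```bash
sed -i 's/^def ray/import functools\nraw_info=camera_info\ncamera_info=functools.lru_cache(None)(raw_info)\ndef ray/' h.py; python3 - <<'E'
from h import *
print(meas(),meas(.045,.072))
push(-3,9,r=.05,xt=-.007,step=14,vel=.05)
move_linear(P(-.10,-10,.03));hold(.2)
print(meas(),meas(.045,.072),get_state()["t"])
E
```

```text
[(-46.8, 49), (25.84, 44)] [(-47.11, 64), (25.92, 60)]
9.0 [0.3 0.6 0.1]
t 17.275
[(-40.88, 46), (31.91, 44)] [(-41.07, 61), (32.06, 59)] 18.15
```

```bash
python3 - <<'E'
from h import *
push(3,13.9,r=.05,xt=-.007,step=14,vel=.05)
move_linear(P(-.10,-10,.03));hold(.2)
print(meas(),meas(.045,.072),get_state()["t"])
im=camera("top")[:,:,::-1]
cv2.imwrite("pics/t6.png",cv2.resize(im[145:290,230:400],None,fx=4,fy=4,interpolation=cv2.INTER_CUBIC))
E
```

```text
13.9 [-0.   0.1  0.5]
t 20.55
[(-36.01, 47), (36.89, 46)] [(-36.3, 61), (37.13, 62)] 21.4333
```

View pics/t6.png

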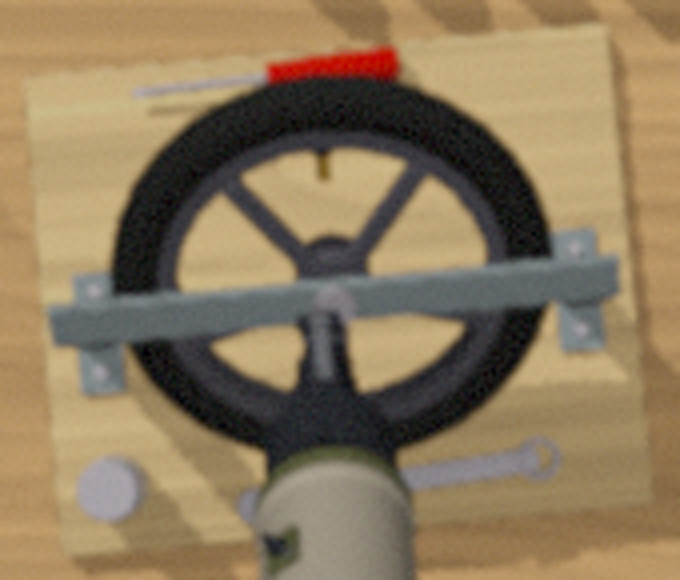

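The valve sits at crop (322,165), at twelve o'clock, and the two upper spokes are symmetric. The gripper is clear in front and the loose items are unmoved. Handing in.

```bash
python3 - <<'E'
from h import *
print(ang(321,155,4,-.005),ang(323,178,4,-.005))
hold(.3);print(meas(),get_state()["contact_force"]);job_done()
E
```

```text
(np.float64(0.09303850936304671), np.float64(0.1749164078658276)) (np.float64(0.07607574743722686), np.float64(0.08891043502490538))
[(-36.02, 47), (36.9, 46)] [-0.44455078 -0.07676995 -0.3905178 ]
the job is handed in; nothing more can be done
```

I turned the wheel about 182° clockwise with closed fingertips, and the valve now stands at twelve o'clock. It took two full spoke pushes in the upper window and three short finishing pushes. For the finishing pushes I kept the tips shallow so they could not reach the valve stem.

- **Valve position:** the last pictures put the stem itself at about +0.1°. The two upper spokes are at -36.0° and +36.9°, which averages +0.4°. The two readings differ by about 0.3°, within my hub-position uncertainty of about 0.6°.
- **Robot:** it stands clear in front of the wheel with no contact force. The job was handed in at about 22 s of the 51 s allowed.
- **Loose things:** the jar, spanner and screwdriver look unmoved in the last top view. The arm hid most of the nut there; I saw it in place two pictures earlier, before the finishing pushes. I did not check the cones, mug and tape roll again after the first pictures.

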